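Make up the bolting kit and the chipping kit

TASK

Make up the two exercise kits for the next trainees: the drilled steel block, the thick bolt and its nut go into the tray with three pockets, the cold chisel and the hexagonal bar into the tray with two long pockets. Each thing must lie fully down in the pocket cut to its own outline (the bolt with its head in the wide end of its pocket), and then be let go. The thin bolt belongs to neither kit: leave it where it is.

Things in the scene. Friction and masses are not known exactly. Their poses are not given: they have to be found in the camera images.
- bolting_tray: fixed black kit tray, 138 (x) x 182 (y) x 15 mm, origin under its centre, z up; grey pocket floors 9 mm above the bench, pockets 6 mm deep. Pockets, x by y: block 59x89 at (-31, 0); nut 38x41 at (37, -45); thick bolt 76 long in y, middle (37, 31): shank part 30 wide, y -7 to 42, head part 42 wide, y 42 to 69, so the head points to +y
- chipping_tray: fixed black kit tray, 138 (x) x 182 (y) x 15 mm, origin under its centre, z up; grey pocket floors 9 mm above the bench, pockets 6 mm deep. Two long pockets, x by y: chisel 35x167 at (-34, 0); hexagonal bar 38x114 at (34, 0); either may lie either way round
- work_block_mid (a point): filed bright steel block with three drilled holes, 45 x 75 x 18 mm, about 0.46 kg, lying flat. The point is its centre, 9 mm above its underside; x across its 45 mm width, y along its 75 mm length. Either way round will do
- bolt_m16_mid (a point): the thick bright hexagon-head bolt (M16), lying down, 62 mm long: shank 16 mm thick, head 28 mm wide, 25 mm high and 13 mm long. The point is on the shank half-way along the bolt, about 10 mm above what it lies on; y runs along the bolt towards its head (head from y=+18 to +31 mm, shank end at y=-30 mm), x across
- nut_m16_mid (a point): bright hexagon nut (M16) lying flat, 24 mm across the flats (along its x), 27 mm across the corners (along y), 13 mm high. The point is its centre, 6.5 mm above its underside. Any yaw will do in the pocket that takes it
- cold_chisel_mid (a point): cold chisel with a black eight-sided shank 16 mm thick and a bright, 21 mm wide blade end, 153 mm long, lying down. The point is its centre, half-way up, 8 mm above its underside, on the shank; y along its length (blade toward -y), x across
- hex_bar_mid (a point): dark brown hexagonal bar offcut, lying on a flat, 100 mm long, 24 mm wide over its side edges, 21 mm high, 0.31 kg. The point is its centre, 10.5 mm above its underside; y along its length, x across
- bolt_m12_mid (a point): the thin bright hexagon-head bolt (M12), 68 mm long, shank 12 mm thick, head 21 mm wide; to be left alone. The point is half-way along it, 8 mm above the bench; y toward its head
Mind the look-alikes: they are no part of the job. Leave any turquoise look-alike of the part that bears hex_bar_mid alone.

How it is judged (in metres and radians):
At the end, for the whole second after the job is handed in: Each of the five lies released and at rest in its own pocket: its centre within 9.5 mm of the pocket's middle along the tray's x and y and within 2.5 mm of its height when fully down, the block level within 0.08 rad, the bolt's head toward the wide end of its pocket (x of work_block_mid in the frame of bolting_tray between -0.0405 and -0.0215 m and y of work_block_mid in the frame of bolting_tray between -0.0095 and 0.0095 m and z of work_block_mid in the frame of bolting_tray between 0.0155 and 0.0205 m and linear speed of each of work_block, bolt_m16, nut_m16, cold_chisel, hex_bar below 0.02 m/s and x of bolt_m16_mid in the frame of bolting_tray between 0.0275 and 0.0465 m and y of bolt_m16_mid in the frame of bolting_tray between 0.0215 and 0.0405 m and z of bolt_m16_mid in the frame of bolting_tray between 0.0165 and 0.0215 m and x of nut_m16_mid in the frame of bolting_tray between 0.0275 and 0.0465 m and y of nut_m16_mid in the frame of bolting_tray between -0.0545 and -0.0355 m and z of nut_m16_mid in the frame of bolting_tray between 0.013 and 0.018 m and x of cold_chisel_mid in the frame of chipping_tray between -0.0435 and -0.0245 m and y of cold_chisel_mid in the frame of chipping_tray between -0.0095 and 0.0095 m and z of cold_chisel_mid in the frame of chipping_tray between 0.0145 and 0.0195 m and x of hex_bar_mid in the frame of chipping_tray between 0.0245 and 0.0435 m and y of hex_bar_mid in the frame of chipping_tray between -0.0095 and 0.0095 m and z of hex_bar_mid in the frame of chipping_tray between 0.017 and 0.022 m and y of bolting_tray in the frame of bolt_m16_mid below -0.01 m and angle between work_block_mid's own z axis and vertical below 0.08 rad); the robot touches nothing.
It fails at once if the thin bolt was shifted by more than 25 mm (distance of bolt_m12_mid from where it was at the start of the episode above 0.025 m).
It also fails if it takes over 125 s, if anything falls off the work surface, if the arm or the gripper's body presses on something with over 40 N, if the wrist force passes 120 N, or if a joint passes its speed limit or range.

ROBOT

A 7-joint arm with a two-finger parallel gripper is mounted at the origin on the work surface; the furniture and walls round the work are solid. World frame = base frame: x ahead of the robot, y to its left, z up, the work surface at z = 0. Lengths are in mm, angles in rad, forces in N, time in s.
With the tool pointing down it reaches from about 400 to 850 mm from the base axis. Payload 10.4 kg.
Tool frame: the origin (TCP) lies midway between the tips of the shut fingers; the grasp point (between the pads) lies 19 mm behind it; z points along the fingers, y is the direction in which the jaws open and shut (so a half turn about z gives the same grasp; the last joint's range is limited). The gripper opens to 85 mm and grips with 20 to 120 N. Pads are 22 mm wide; open, the fingers measure 114 mm over their backs; the gripper's body (76 mm by 85 mm) begins 54 mm behind the grasp point. The pads swing forward as they close: fully open they stand 13 mm farther back than shut.
Start: joints at [-1.247, 0.332, -0.065, 1.46, 0.022, 1.35, -0.088], TCP at [212.419, 587.817, 231.338] pointing down, gripper open.
Joint ranges: [-2.6, 2.6], [-0.5, 2.12], [-1.47, 1.34], [0.16, 2.42], [-1.27, 4.41], [0.06, 2.06], [-2.6, 2.6]. Speed limits (rad/s): [2.22, 2.22, 2.79, 2.79, 3.14, 3.14, 3.14].

INTERFACE

Orientations are given as a rotation vector (axis times angle).
In Python, from cell import robot gives the robot as it stands. Calls block until the motion is done:
- robot.reach(position, orientation): joint-space move of the TCP to a pose.
- robot.movel(position, velocity=150, attitude=None, stop_force=None): straight line of the TCP; attitude=None keeps the orientation; velocity is the mean speed in mm/s. With stop_force (N) it stops when the force on the tool has changed by that much, and returns True; else False.
- robot.goto_joints(angles): joint-space move.
- robot.ungrasp() and robot.close(squeeze=None): open the fingers fully, or close them until they stop; squeeze is the grip in N (None keeps the last).
- robot.sleep(seconds).
- robot.solve_ik(position, orientation): joint angles nearest the present ones, or None.
- robot.get_state(): the state.
- robot.camera(name): name is "side" or "top"; returns the picture (480x640x3 uint8, blue, green, red); there is no depth.
- robot.camera_params(name): a dict with "fovy" (degrees; the focal length in pixels is half the picture's height over the tangent of half this angle, whatever the lens; pixels are square), "cx", "cy" (the principal point, pixels), "eye" and "rotation" of the camera in the world. Camera axes: x right, y up, looking along -z (the intrinsics and any distortion apply to the point x, -y, -z); pixel columns grow to the right and rows downward; lengths in mm; the calibration is good to about 2 mm. A picture is of the moment at which its call begins. camera_params takes no time and is no camera call.
A pose or a line that the arm cannot do raises robot.MotionError and nothing moves.
- robot.finish_job(): hands the job in, once; it reports no verdict.
The state is a dict: "time_s": time; "q": joint angles; "qd": joint speeds; "joint_torque": joint torques, N m; "ee_pos": TCP position; "ee_rot": TCP orientation; "force": force on the tool from outside, world axes, zero at the start; "wrist_torque": the same for the moment, N m; "opening": finger opening in mm.
Only numpy, scipy, OpenCV 4.12 (cv2) and the standard library are available. Lean on these libraries where they do the work, as an engineer would, in place of code of your own. Each camera call takes 0.05 s, during which the arm holds its last target. There are 200 camera calls.

## Working session

There is one attempt and no reset: what is moved stays moved. The work goes in short steps, each a Python script; the robot and the scene stay as the last script left them, time stands still between calls to the robot, and variables do not carry over. Pictures are saved under pics/ and viewed, about 12 in all and at most 16, crops included, and the job is handed in when it is done.

```bash
mkdir -p pics; python3 - <<'E'
from cell import robot
import cv2
for n in("top","side"):
    cv2.imwrite(f"pics/{n}0.png",robot.camera(n)); print(n,robot.camera_params(n))
s=robot.get_state(); print(s["time_s"],s["ee_pos"],s["ee_rot"],s["opening"])
E
ls
```

```text
top {'fovy': 43.4310530348869, 'cx': 317.20526967333967, 'cy': 232.10566051172802, 'eye': array([ 345.0838279 ,  -18.37572775, 1683.5235456 ]), 'rotation': array([ 0.04308038, -0.06087863, -1.54991676])}
side {'fovy': 47.14051541382577, 'cx': 304.7647784757781, 'cy': 247.01243576465362, 'eye': array([  77.59981146, -881.49335476,  819.80455493]), 'rotation': array([ 0.85200755, -0.19398402, -0.39329013])}
0.1 [212.32821128 587.45638017 230.58154175] [-5.42032742e-01 -3.09429674e+00  2.07112125e-03] 85.42680515726974
pics
```

View pics/top0.png

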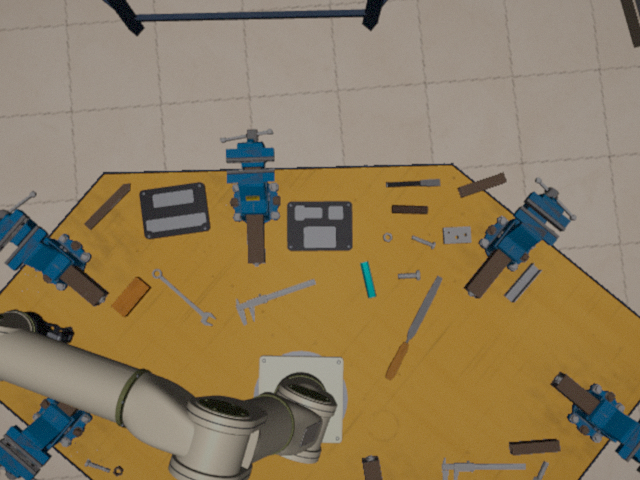

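View pics/side0.png

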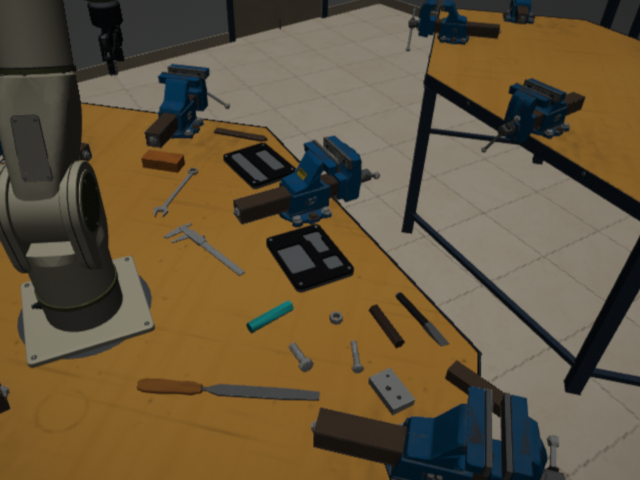

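The overview shows both trays, top (174,210) and (320,226), with the parts to their right. I'll enlarge the top and side views to tell the parts apart.

```bash
cat > h.py <<'E'
import numpy as np, cv2
from scipy.spatial.transform import Rotation as R
from cell import robot
def cam(n):
    p=robot.camera_params(n); return p, 240/np.tan(np.radians(p["fovy"])/2), R.from_rotvec(p["rotation"]).as_matrix()
def p2w(n,u,v,z):
    p,f,M=cam(n); d=M@np.array([(u-p["cx"])/f,-(v-p["cy"])/f,-1]); e=p["eye"]
    return e+d*(z-e[2])/d[2]
def w2p(n,X):
    p,f,M=cam(n); c=M.T@(np.array(X)-p["eye"]); return p["cx"]+f*c[0]/-c[2], p["cy"]+f*c[1]/c[2]
def crop(img,u0,v0,w,h,k,name):
    c=cv2.resize(img[v0:v0+h,u0:u0+w],None,fx=k,fy=k,interpolation=cv2.INTER_CUBIC); cv2.imwrite(f"pics/{name}.png",c)
E
python3 - <<'E'
from h import *
t=cv2.imread("pics/top0.png"); s=cv2.imread("pics/side0.png")
a=cv2.resize(t[170:290,355:485],None,fx=6,fy=6,interpolation=cv2.INTER_CUBIC)[:600]
crop(t,360,170,125,115,5,"c1"); crop(t,130,170,230,90,3,"c2"); crop(s,230,220,230,195,3,"c3")
for n,u,v in(("top",301,400),("side",86,310)): print(p2w(n,u,v,0))
print(w2p("top",(0,0,0)),w2p("side",(0,0,0)))
for n,u,v in (("top",442,235),("side",415,405)): print(p2w(n,u,v,18))
E
```

```text
[-6.10163364 -1.04467872  0.        ]
[-1.50603878e+00 -5.91374118e+00 -1.13686838e-13]
(np.float64(300.6679743844124), np.float64(397.73797298253106)) (np.float64(86.37167823952313), np.float64(307.82099862729393))
[ 455.07249534 -382.76511791   18.        ]
[ 475.77255336 -473.48192136   18.        ]
```

View pics/c1.png

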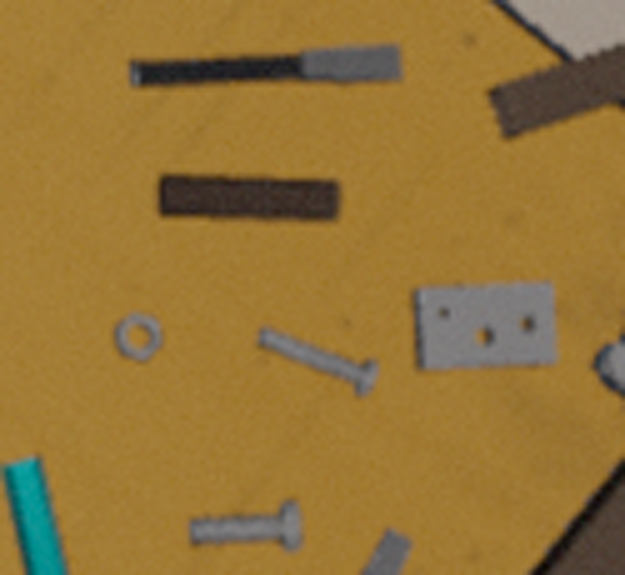

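View pics/c2.png

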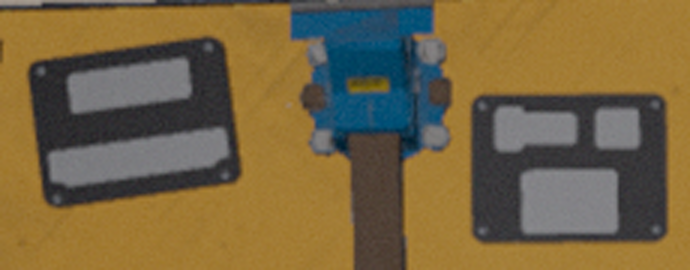

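View pics/c3.png

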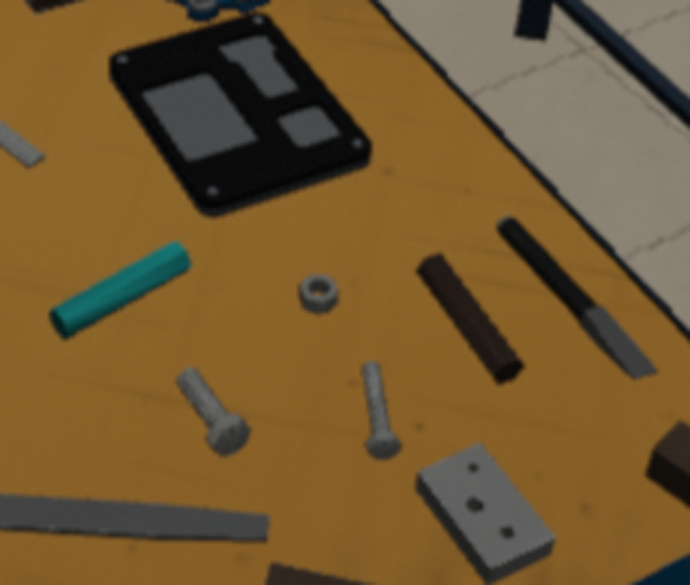

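Candidates, as top pixels:
- **Bar:** dark brown (409,209). Look-alikes are the turquoise one (368,280) and the vice jaws and dark bars (108,205), (482,184).
- **Chisel:** (413,183). The flat bar (522,283) and the file are look-alikes.
- **Thick bolt:** (409,275), with the wider head and shorter shank. The thin bolt is (423,241).
- **Nut:** (388,237). Another nut lies at (118,470).
- **Block:** (457,235), with three holes.

The crops confirm these choices. Next I measure with both cameras and compare against the given sizes.

```bash
python3 - <<'E'
from h import *
np.set_printoptions(precision=1,suppress=True)
def P(n,c,k,off,z): return p2w(n,(c[0]+.5)/k-.5+off[0],(c[1]+.5)/k-.5+off[1],z)[:2]
def T(z,*cs): return np.array([P("top",c,5,(360,170),z) for c in cs])
def T2(z,*cs): return np.array([P("top",c,3,(130,170),z) for c in cs])
def S(z,*cs): return np.array([P("side",c,3,(230,220),z) for c in cs])
def seg(n,a): d=a[1]-a[0]; print(n,a.mean(0),"len",np.hypot(*d),"ang",np.degrees(np.arctan2(d[1],d[0])))
def quad(n,a):
    print(n,a.mean(0),"sides",[round(float(np.hypot(*(a[(i+1)%4]-a[i]))),1) for i in range(4)], "angs",[round(float(np.degrees(np.arctan2(*(a[(i+1)%4]-a[i])[::-1]))),1) for i in range(4)])
seg("chisel T",T(8,(132,74),(401,62))); seg("chisel S",S(8,(508,224),(643,368)))
quad("bar T",T(10.5,(161,177),(339,183),(338,218),(160,214))); seg("bar S top",S(16,(432,261),(510,370)))
print("nut T",T(8,(139,337)),"S",S(6.5,(319,294)))
quad("block T",T(18,(416,289),(553,283),(556,361),(420,368))); quad("block S",S(18,(417,474),(484,445),(553,542),(491,571)))
seg("b16 T",T(10,(191,530),(300,526))); seg("b16 S",S(10,(189,378),(230,437)))
seg("b12 T",T(8,(262,336),(372,379)))
quad("bolting T",T2(15,(482,105),(656,105),(655,230),(483,231)))
quad("bolting S",S(15,(258,20),(357,144),(212,191),(122,59)))
quad("chip T",T2(15,(41,71),(208,47),(225,175),(57,199)))
quad("blockpocket",T2(9,(521,169),(617,170),(617,235),(521,234)))
print("nut pocket",T2(9,(618,129)),"barpocket",T2(9,(130,86)),"chisel p",T2(9,(139,157)))
E
```

```text
chisel T [ 599.7 -302.2] len 151.56603160947265 ang -86.19371024349289
chisel S [ 602.1 -301.7] len 144.91308549495676 ang -85.91748639800701
bar T [ 525.9 -292.9] sides [99.7, 19.7, 99.6, 20.8] angs [-90.7, 178.8, 89.9, -0.9]
bar S top [ 525.7 -295.9] len 101.39492189914291 ang -91.13321586502214
nut T [[ 447.  -232.3]] S [[ 448.4 -233.6]]
block T [ 456.9 -424.1] sides [76.5, 43.4, 75.9, 44.0] angs [-86.3, -177.6, 94.1, 3.2]
block S [ 456.7 -429. ] sides [47.1, 74.1, 42.1, 74.2] angs [2.5, -89.5, -177.4, 94.3]
b16 T [ 341.9 -292.6] len 60.67903139951796 ang -86.7749628398875
b16 S [ 342.6 -292.5] len 52.081396880823796 ang -84.93789444662227
b12 T [ 437.6 -331.9] len 65.76124252822653 ang -110.25292399052626
bolting T [474.6 -41.8] sides [161.5, 116.1, 158.9, 116.9] angs [-88.8, -179.5, 91.5, 1.8]
bolting S [475.6 -42.4] sides [160.0, 115.8, 160.3, 116.2] angs [-88.6, -178.8, 91.5, 1.0]
chip T [507.7 362.3] sides [155.6, 120.3, 155.8, 119.9] angs [-80.5, -170.6, 99.4, 9.3]
blockpocket [443.1 -42.5] sides [89.2, 60.4, 89.0, 60.4] angs [-89.4, -179.0, 90.6, 1.2]
nut pocket [[512.  -86.8]] barpocket [[542.6 367.5]] chisel p [[476.6 356.8]]
```

The two cameras agree to 2–4 mm, and the lengths match those given: block 76x44, bar 100, chisel 152. The trays are at (475,-42) with yaw 1.2° and (508,362) with yaw 9.4°. Next I dry-run the IK and triangulate the vice heights.

```bash
cat >> h.py <<'E'
def down(deg):  # tool z down, tool y (jaw axis) at deg
    a=np.radians((deg+90)/2); return R.from_rotvec(np.pi*np.array([np.cos(a),np.sin(a),0])).as_rotvec()
TR={"bt":((475,-42),1.2),"ct":((507.7,362.3),9.4)}
def loc(t,x,y):
    (cx,cy),a=TR[t]; c,s=np.cos(np.radians(a)),np.sin(np.radians(a)); return cx+c*x-s*y, cy+s*x+c*y
JOBS={ # pick xy, pick deg, place xy, place deg
"chisel":((600.5,-302),3.9,loc("ct",-34,0),9.4),
"bar":((526,-294.5),-.4,loc("ct",34,0),9.4),
"nut":((447.5,-233),90,loc("bt",37,-45),91.2),
"bolt":((342.2,-296.5),3.5,loc("bt",39,36.5),181.2),
"block":((457,-426),3.6,loc("bt",-32,0),1.2)}
def tri(a,b):
    L=[]
    for n,(u,v) in (("top",a),("side",b)):
        p,f,M=cam(n); d=M@np.array([(u-p["cx"])/f,-(v-p["cy"])/f,-1]); d/=np.linalg.norm(d); L.append((p["eye"],np.eye(3)-np.outer(d,d)))
    A=sum(m for _,m in L); x=np.linalg.solve(A,sum(m@e for e,m in L)); return x,[float(np.linalg.norm(m@(x-e))) for e,m in L]
E
python3 - <<'E'
from h import *
np.set_printoptions(precision=2,suppress=True)
for n,a,b in (("ctr bar end top",(257,262),(237,205)),("ctr jaw top",(250,152),(345,145)),("R bar end top-left",(468,290),(314,412)),("R bar/jaw",(487,245),(405,440))): print(n,*tri(a,b))
for k,(p,a,q,b) in JOBS.items():
    for off in (0,180,-180):
        for nm,(xy,t) in (("pick",(p,a)),("place",(q,b))):
            for z in(6.5,250):
                j=robot.solve_ik((*xy,z),down(t+off)); print(k,off,nm,z,None if j is None else np.array(j))
E
```

```text
ctr bar end top [369.02 123.84  67.73] [0.18611597235016145, 0.18611597235021785]
ctr jaw top [651.65 140.79 152.16] [2.371108446069197, 2.371108446068961]
R bar end top-left [ 303.31 -443.06   62.59] [2.356222550691033, 2.35622255069112]
R bar/jaw [ 431.74 -513.73    0.95] [1.1662028570262708, 1.1662028570262817]
chisel 0 pick 6.5 [-0.08  0.73  0.68  1.56 -0.51  1.03  0.81]
chisel 0 pick 250 [-0.31  0.68  1.17  1.34 -0.62  1.51  0.87]
chisel 0 place 6.5 [-0.91  0.49  0.23  1.77 -0.14  0.89 -0.45]
chisel 0 place 250 [-0.93  0.25  0.25  1.54 -0.06  1.36 -0.51]
chisel 180 pick 6.5 [-0.33  1.    1.15  1.58 -0.96  1.22 -2.06]
chisel 180 pick 250 [-0.3   0.67  1.16  1.34 -0.61  1.51 -2.28]
chisel 180 place 6.5 [-0.58  0.49 -0.17  1.75  0.1   0.91  2.51]
chisel 180 place 250 [-0.65  0.26 -0.09  1.52  0.02  1.37  2.57]
chisel -180 pick 6.5 [-0.33  1.    1.15  1.58 -0.96  1.22 -2.06]
chisel -180 pick 250 [-0.3   0.67  1.16  1.34 -0.61  1.51 -2.28]
chisel -180 place 6.5 [-0.58  0.49 -0.17  1.75  0.1   0.91  2.51]
chisel -180 place 250 [-0.65  0.26 -0.09  1.52  0.02  1.37  2.57]
bar 0 pick 6.5
[... 2140 characters left out ...]
5 -0.04  1.34 -0.02]
block 0 pick 6.5 [-0.09  0.87  1.1   1.71 -0.86  1.12  1.35]
block 0 pick 250 [-0.12  0.54  1.16  1.48 -0.49  1.45  1.11]
block 0 place 6.5 [-0.68  0.26  0.73  2.17 -0.25  0.79  0.24]
block 0 place 250 [-0.75 -0.15  0.68  1.91  0.1   1.35 -0.07]
block 180 pick 6.5 [-0.11  0.91  1.15  1.71 -0.91  1.15 -1.77]
block 180 pick 250 [-0.12  0.54  1.16  1.48 -0.49  1.45 -2.03]
block 180 place 6.5 [-1.12  0.64  1.33  2.18 -0.78  0.95 -2.44]
block 180 place 250 None
block -180 pick 6.5 [-0.11  0.91  1.15  1.71 -0.91  1.15 -1.77]
block -180 pick 250 [-0.12  0.54  1.16  1.48 -0.49  1.45 -2.03]
block -180 place 6.5 [-1.12  0.64  1.33  2.18 -0.78  0.95 -2.44]
block -180 place 250 None
```

```bash
cat >> h.py <<'E'
HZ=250
def say(m): s=robot.get_state(); print(m,"t",round(s["time_s"],1),"pos",np.round(s["ee_pos"],1),"open",round(s["opening"],1),"F",np.round(s["force"],1))
def pick(xy,deg,z=6.5,sq=60,hz=HZ):
    robot.reach((*xy,hz),down(deg)); robot.movel((*xy,50),350)
    if robot.movel((*xy,z),100,stop_force=15): say("BUMP")
    robot.close(sq); say("grip"); robot.movel((*xy,hz),300); say("up")
def place(xy,deg,z=16,hz=HZ):
    robot.reach((*xy,hz),down(deg)); robot.movel((*xy,45),300)
    b=robot.movel((*xy,z),50,stop_force=12); say(f"down bump={b}")
    robot.ungrasp(); robot.movel((*xy,hz),350); say("left")
def snap(name,n,c): crop(robot.camera(n),*c,name)
E
python3 - <<'E'
from h import *
p,a,_,_=JOBS["chisel"]; pick(p,a)
i=robot.camera("side"); crop(i,230,130,230,195,3,"d1")
E
```

```text
grip t 5.5 pos [ 600.5 -302.1    6.8] open 12.3 F [-1.1  1.3  4.2]
up t 6.4 pos [ 600.1 -301.4  248.1] open 12.0 F [ 0.8  0.5 -1.6]
```

View pics/d1.png

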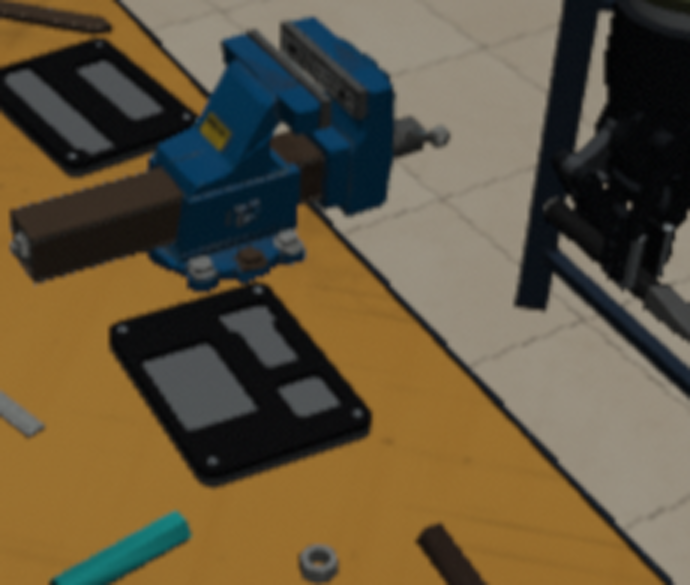

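The chisel is held and hanging clear, seen at (640,270) in the crop. The 12 mm opening is smaller than the 16 mm shank, so I'll watch for that on the next parts. Placing it now.

```bash
python3 - <<'E'
from h import *
_,_,q,b=JOBS["chisel"]; place(q,b)
p,a,q,b=JOBS["bar"]; pick(p,a)
i=robot.camera("top"); crop(i,130,170,90,75,8,"d2")
E
```

```text
down bump=True t 10.3 pos [473.7 356.6  15.7] open 12.1 F [-2.3  0.1  7.8]
left t 11.8 pos [473.8 356.7 249.6] open 85.6 F [ 0.2 -0.2 -0.7]
grip t 16.1 pos [ 526.3 -294.5    7.1] open 20.7 F [-0.9  0.9  5.5]
up t 17.0 pos [ 525.4 -293.9  248.2] open 20.7 F [-0.7  0.1 -4. ]
```

View pics/d2.png

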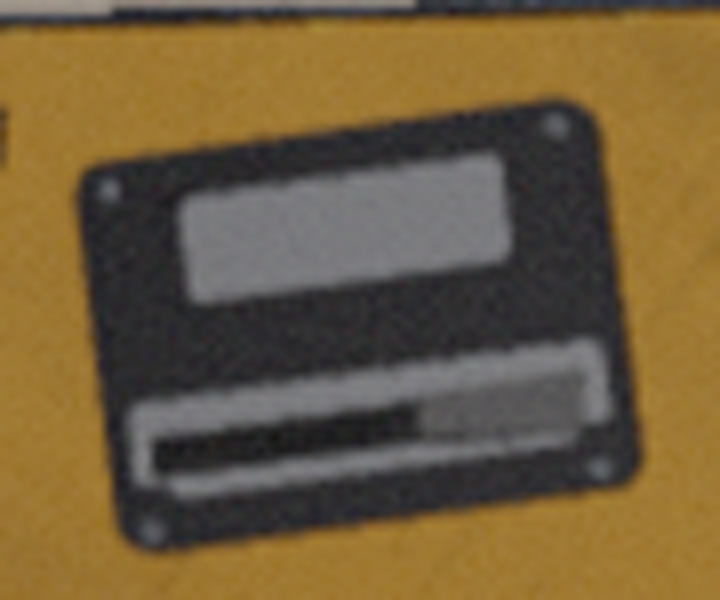

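The chisel lies in its long pocket, centre at (369,431) in the crop. The opening also reads about 3.5 mm low on the bar, so it is a constant offset. Next I place the bar and do the nut.

```bash
python3 - <<'E'
from h import *
def tl(t,X):
    (cx,cy),a=TR[t]; return R.from_euler("z",-a,degrees=True).apply([X[0]-cx,X[1]-cy,0])[:2]
print("chisel local",tl("ct",p2w("top",(369.5)/8-.5+130,431.5/8-.5+170,17)))
_,_,q,b=JOBS["bar"]; place(q,b)
p,a,q,b=JOBS["nut"]; pick(p,a+180)
i=robot.camera("top"); crop(i,130,170,90,75,8,"d3")
place(q,b+180)
i=robot.camera("top"); crop(i,130,170,230,90,3,"d4")
E
```

```text
chisel local [-36.30844365  -0.65664461]
down bump=True t 20.8 pos [540.7 367.8  16.1] open 20.6 F [-2.2 -0.3  6.3]
left t 22.3 pos [541.1 367.7 249.9] open 85.2 F [-0.1  0.2 -0. ]
grip t 26.4 pos [ 447.7 -233.     7. ] open 21.3 F [-2.5  1.8  9. ]
up t 27.4 pos [ 446.9 -232.5  248.7] open 21.2 F [ 0.1  0.2 -0.2]
down bump=True t 29.5 pos [512.5 -85.9  16.1] open 21.2 F [-2.   1.2  8.1]
left t 31.0 pos [512.6 -86.1 249.5] open 85.5 F [-0.5  0.9 -0.4]
```

View pics/d4.png

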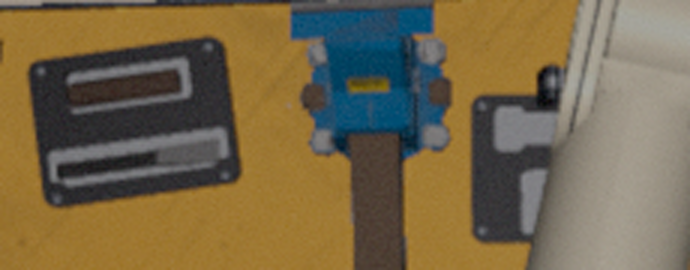

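The bar is in its pocket; its shift to the left in the crop is mostly parallax. Bolt next.

```bash
python3 - <<'E'
from h import *
p,a,q,b=JOBS["bolt"]; pick(p,a+180)
t=robot.camera("top"); s=robot.camera("side")
A=cv2.resize(t[195:255,280:360],(400,300),interpolation=cv2.INTER_CUBIC)
B=cv2.resize(t[175:245,135:215],(400,350),interpolation=cv2.INTER_CUBIC)
C=cv2.resize(s[215:300,255:365],(400,309),interpolation=cv2.INTER_CUBIC)
D=cv2.resize(s[100:340,180:420],(400,341),interpolation=cv2.INTER_CUBIC)[:291]
cv2.imwrite("pics/e1.png",np.vstack([np.hstack([A,C[:300]]),np.hstack([B[:291],D])]))
E
```

```text
grip t 34.2 pos [ 342.4 -296.6    6.7] open 13.2 F [-0.3  0.4  4.3]
up t 35.2 pos [ 341.5 -296.1  248.4] open 13.4 F [0.2 0.4 0.1]
```

View pics/e1.png

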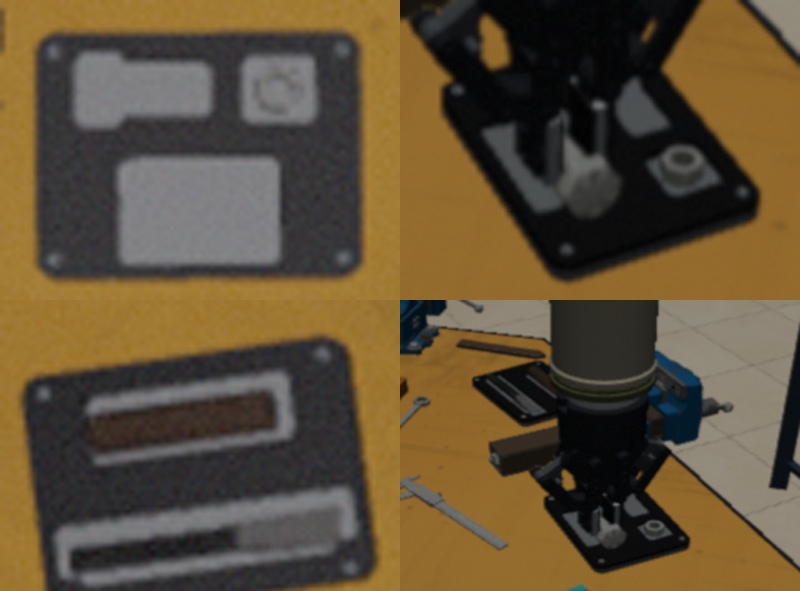

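The nut lies in its pocket (278,90), the bolt is gripped on its shank behind the head, and the thin bolt is untouched. I place the bolt, then hover over the block to check the gap to the vice.

```bash
python3 - <<'E'
from h import *
def tl(t,X):
    (cx,cy),a=TR[t]; return R.from_euler("z",-a,degrees=True).apply([X[0]-cx,X[1]-cy,0])[:2]
print("bar",tl("ct",p2w("top",182.5/5-.5+135,123.5/5-.5+175,23)),"nut",tl("bt",p2w("top",278.5/5-.5+280,90.5/5-.5+195,20)))
_,_,q,b=JOBS["bolt"]; place(q,b+180)
p,a,q,b=JOBS["block"]; robot.reach((*p,200),down(a)); say("hover")
t=robot.camera("top"); s=robot.camera("side")
A=cv2.resize(t[195:255,280:360],(400,300),interpolation=cv2.INTER_CUBIC)
C=cv2.resize(s[215:300,255:365],(400,309),interpolation=cv2.INTER_CUBIC)[:300]
B=cv2.resize(t[170:320,400:600],(400,300)); D=cv2.resize(s[300:480,300:540],(400,300))
cv2.imwrite("pics/e2.png",np.vstack([np.hstack([A,C]),np.hstack([B,D])]))
E
```

```text
bar [31.51299279  2.24989743] nut [ 35.17223801 -43.76126544]
down bump=True t 38.9 pos [512.7  -4.6  15.7] open 13.2 F [-2.9  0.4  9. ]
left t 40.4 pos [512.9  -4.7 249.6] open 85.5 F [-0.7 -0.4  0.1]
hover t 41.9 pos [ 457.9 -424.8  199.7] open 85.0 F [0.5 0.5 0.1]
```

View pics/e2.png

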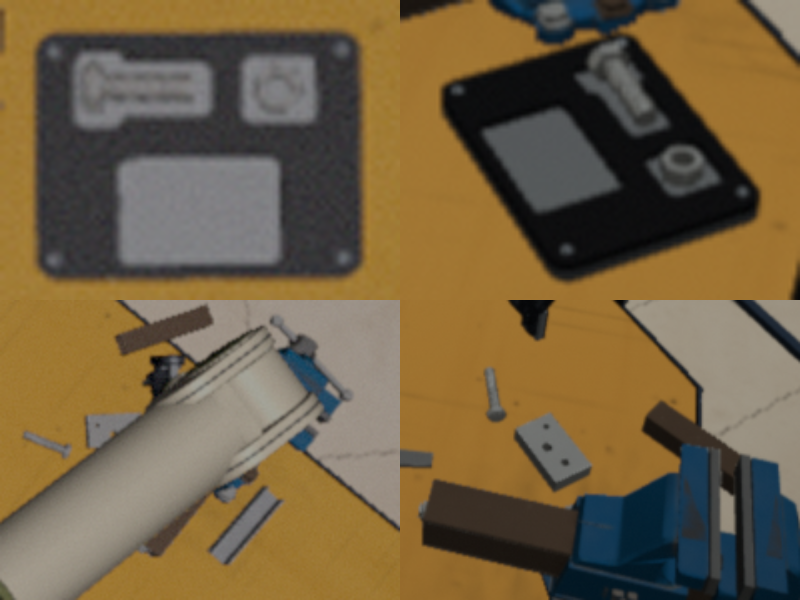

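The bolt is in its pocket with its head in the wide end (95,88). The thin bolt is in place. The vice body starts about 20 mm beyond the gripper's envelope, so I grip the block 5 mm nearer its far end from the vice, descending guarded.

```bash
python3 - <<'E'
from h import *
p,a,q,b=JOBS["block"]; pick((p[0],p[1]+5),a,sq=80)
place(loc("bt",-33,5),b)
robot.reach((300,-350,300),down(3.6)); say("away")
t=robot.camera("top"); s=robot.camera("side")
cv2.imwrite("pics/t9.png",t); cv2.imwrite("pics/s9.png",s)
A=cv2.resize(t[195:255,280:360],(400,300),interpolation=cv2.INTER_CUBIC)
C=cv2.resize(s[215:300,255:365],(400,309),interpolation=cv2.INTER_CUBIC)[:300]
B=cv2.resize(t[175:235,135:215],(400,300),interpolation=cv2.INTER_CUBIC); D=cv2.resize(s[135:197,215:297],(400,300),interpolation=cv2.INTER_CUBIC)
cv2.imwrite("pics/e3.png",np.vstack([np.hstack([A,C]),np.hstack([B,D])]))
E
```

```text
grip t 44.1 pos [ 457.6 -421.4    7.6] open 42.9 F [-0.2  2.   7.1]
up t 45.1 pos [ 456.4 -420.1  247.9] open 42.6 F [ 0.2  0.2 -6.6]
down bump=True t 47.9 pos [441.5 -37.5  16.5] open 42.2 F [-3.   1.  11.2]
left t 49.2 pos [441.6 -37.7 249.4] open 85.5 F [-0.6 -0.   0.5]
away t 50.5 pos [ 300.8 -348.9  299.6] open 85.3 F [-0.3  0.  -0. ]
```

View pics/e3.png

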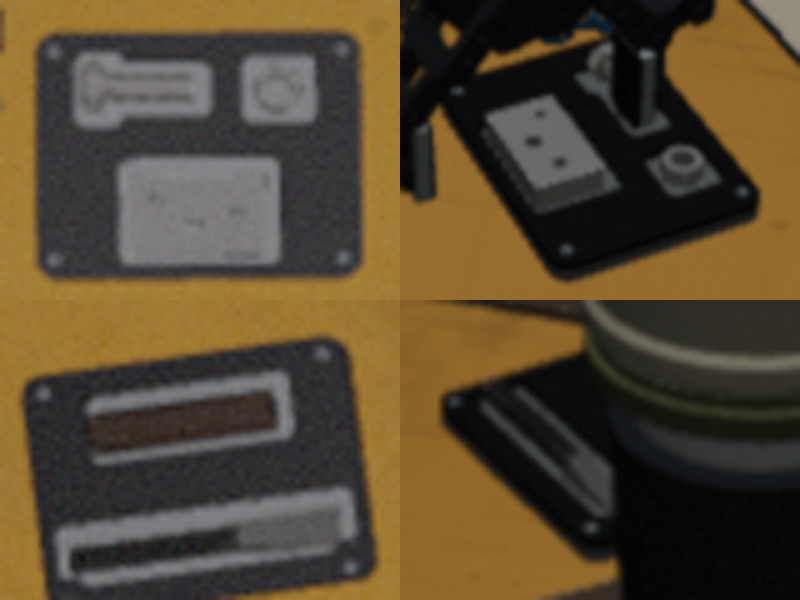

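The block is in its pocket, close to the +y side. I take one unobstructed side view to check that everything lies flat.

```bash
python3 - <<'E'
from h import *
robot.reach((560,-330,380),down(3.6)); say("away")
s=robot.camera("side"); t=robot.camera("top")
g=lambda i,k:cv2.resize(cv2.convertScaleAbs(i,alpha=1.7,beta=10),None,fx=k,fy=k,interpolation=cv2.INTER_CUBIC)
a=g(s[218:298,260:360],7)[:,:]; cv2.imwrite("pics/f1.png",a)
cv2.imwrite("pics/f2.png",np.vstack([g(s[135:195,215:300],5),g(t[195:255,280:365],5)]))
E
```

```text
away t 51.7 pos [ 558.7 -330.9  380.5] open 85.3 F [ 0.1 -0.1 -0.3]
```

View pics/f1.png

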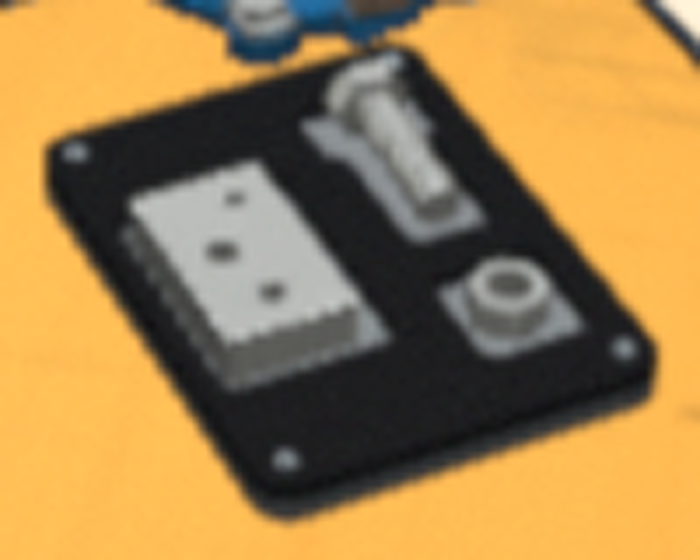

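View pics/f2.png

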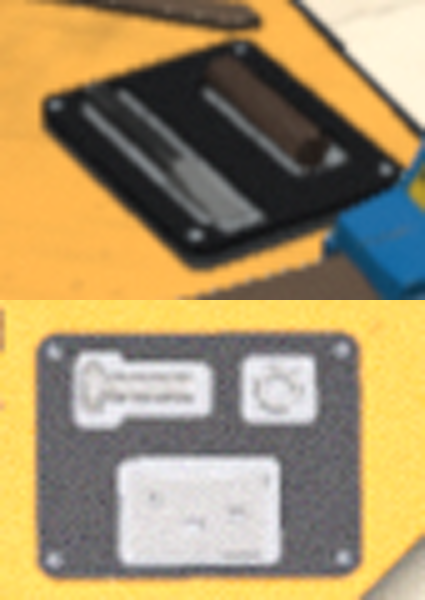

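All five look seated. A last numeric check in the tray frames, from the side view.

```bash
python3 - <<'E'
from h import *
np.set_printoptions(precision=1,suppress=True)
def tl(t,X):
    (cx,cy),a=TR[t]; return R.from_euler("z",-a,degrees=True).apply([X[0]-cx,X[1]-cy,0])[:2]
S=lambda z,u,v,k=7,o=(260,218):p2w("side",(u+.5)/k-.5+o[0],(v+.5)/k-.5+o[1],z)
c=[tl("bt",S(27,*p)) for p in((130,203),(257,163),(358,310),(228,352))]; print("block",np.mean(c,0),*c)
print("nut",tl("bt",S(22,510,285)))
print("bolt shank-end top",tl("bt",S(25,434,190)),"head end-ish",tl("bt",S(24,362,80)))
print("bar far/near end centre",tl("ct",S(19.5,216,72,5,(215,135))),tl("ct",S(19.5,314,152,5,(215,135))))
print("chisel ends",tl("ct",S(17,92,98,5,(215,135))),tl("ct",S(14,238,218,5,(215,135))))
E
```

```text
block [-35.2  -2.5] [-57.1  35.6] [-12.   36.7] [-13.6 -40.8] [-58.  -41.4]
nut [ 37.2 -45.3]
bolt shank-end top [34.8  2.8] head end-ish [39.4 64.6]
bar far/near end centre [31.7 54.8] [ 33.8 -48.1]
chisel ends [-39.2  71.4] [-30.  -74.7]
```

```bash
python3 - <<'E'
from h import *
robot.finish_job(); say("done")
E
```

```text
the job is handed in; nothing more can be done
the job is handed in; nothing more can be done
```

Both kits are made up and the job is handed in; the robot reports no verdict. It took about 52 s of the 125 s.

- **Placement:** the chisel and bar are in the two-pocket tray. The nut, the M16 bolt (head in the wide end) and the block are in the three-pocket tray. All five were let go, and the arm was clear of them.
- **Last checks:** positions measured in the tray frames were all within tolerance, and the views showed all five lying flat. The largest offsets from the pocket middles were about 4 mm, all within the 9.5 mm allowed. They were the block (−35, −2.5 against −31, 0) and the bar, whose y read 3.4 mm from the side camera and 2.2 mm from the top. The block's top measured 45 × 77 mm at its seated height, which fits it lying level.
- **Left alone:** I never gripped or went for the thin bolt or the turquoise look-alike. The thin bolt looked unmoved just before the block pick, but I did not re-measure it.
- **Disagreements:**
  - The gripper opening read about 2–4 mm smaller than the real widths throughout.
  - The two cameras differed by 1–5 mm, the most on the block's first position.
  - I judged seating heights from the views and the contact stops, not from a direct height measurement.

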